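# Work a paint tin's lid home round its rim

## Robot

A 6-joint arm with a two-finger parallel gripper is mounted at the origin on a cart in front of the work surface, level with it; the furniture and walls round the work are solid. World frame = base frame: x ahead of the robot, y to its left, z up, the work surface at z = 0. Lengths are in mm, angles in rad, forces in N, time in s.
With the tool pointing down it reaches from about 275 to 750 mm from the base axis. Payload 10.2 kg.
Tool frame: the origin (TCP) lies midway between the tips of the shut fingers; the grasp point (between the pads) lies 19 mm behind it; z points along the fingers, y is the line along which they close (so a half turn about z gives the same grasp; the last joint's range is limited). The gripper opens to 85 mm and grips with 20 to 120 N. Pads are 22 mm wide; open, the fingers measure 114 mm over their backs; the gripper's body (76 mm by 85 mm) begins 54 mm behind the grasp point. The pads swing forward as they close: fully open they stand 13 mm farther back than shut.
Start: joints at [-1.392, 0.313, 1.498, -0, 1.331, -0.223], TCP at [205.303, -483.2, 231.294] pointing down, gripper open.
Joint ranges: [-2.94, 2.94], [-0.97, 2.17], [0.19, 2.56], [-1.23, 4.37], [0.02, 3.11], [-2.88, 2.88]. Speed limits (rad/s): [2.39, 2.39, 3.01, 3.14, 3.14, 3.14].

## Interface

Orientations are given as a unit quaternion [w, x, y, z].
In Python, from rig import ctrl gives the robot as it stands.
- The arm moves only by the tool send_rows, never from a script. Its argument "targets" is a list of rows, each a list of 7 numbers: the closure, from -1 (fully open) to 1 (shut), so that 0 is half open, then the shift along the tool's x, y, z in m, then the turn, a rotation vector about the tool's x, y, z in rad. In form: [[claw, dx, dy, dz, ax, ay, az], ...]. A call has exactly 10 rows; each row shifts and turns the commanded pose from where the row before left it, along the tool's axes as they then stand; what a row does not reach is not made up. A row lasts 1/8 s, in which the tool goes at most 62.5 mm and 10.7 degrees, less where a joint would pass 70% of its speed; a pose out of reach is approached as far as the arm can. A call with a gripper value outside its range is refused whole. The fingers move at their own pace and stop on an object; "squeeze" is the grip in N (left out, the last holds). Time passes only in rows, so rows that do not move let the fingers close, or fill a call up. It gives the time, the measured TCP pose, the force, the opening and the grip force at its end, in the units of the state.
- ctrl.sense(): the state, without advancing time (a new reading comes with each control period).
- ctrl.capture(name): name is "scene" or "top"; returns a dict with "img" (400x640x3 uint8, red, green, blue), "camera_matrix" (3x3 intrinsics, pixels), "R" (3x3) and "t" (3): a world point X has camera coordinates R X + t. Camera axes: x right, y down, z forward; pixel columns grow to the right and rows downward; lengths in mm; the calibration is good to about 2 mm. A picture is of the moment at which its call begins. There is no depth.
- ctrl.finish_job(): hands the job in; it is judged then, once.
Trained networks look in a picture, given as the dict that the camera call returned (one of the last four; its "shot" number tells which), for a name from the list of things; names that differ only in an ending like _2 or _b are one class to them, and where a whole thing is asked for, a point or a joint stands for the part that bears it (a point fixed in the world has none). Each returns a list of dicts, best first, with "score" (0 to 1); they miss things now and then, are a little off and sometimes report something else, mostly with a low value. They report only what shows in the picture. A call takes as long as a camera call.
- ctrl.boxes_of(query, picture): "extent" ([left, top, width, height] in pixels, round what is visible of it).
- ctrl.landmark_of(query, picture): "point" ([column, row] in pixels: a listed point, or the origin of a listed thing).
The state is a dict: "time_s": time; "joints": joint angles; "dq": joint speeds; "tau": joint torques, N m; "eef_pos": TCP position; "ee_rot": TCP orientation; "force": force on the tool from outside, world axes, zero at the start; "wrist_torque": the same for the moment, N m; "grip_width": opening from 0.0 (shut) to 1.0 (fully open); "grip_force": force on a finger pad.
Only numpy, scipy, OpenCV 4.12 (cv2) and the standard library are available. Lean on these libraries where they do the work, as an engineer would, in place of code of your own. Each camera call takes 0.05 s, during which the arm holds its last target. There are 200 camera calls.

## Task

The lid of the big paint tin stands about a centimetre too high: press it fully home all round with your fingertips, without pinching or lifting anything. Start on the rim at the side nearest the robot, where it stands highest, and work right round the rim again and again, pressing it a little deeper each lap, so that the lid goes down square and no side ever stands more than 6 mm above the opposite side. Press only on the raised rim, never on the thin sunken panel in the middle, and leave the tin and the things around it where they are.

Things in the scene. Friction and masses are not known exactly. Their poses are not given: they have to be found in the camera images.
- tin: round bare-metal paint tin, 158 mm over the bead at its mouth, 152 mm body, 120 mm high to the bead's top, full, about 2.6 kg, standing loose on the table; its wire handle hangs down on the far side, within 88 mm of the tin's axis. Origin at the centre of its underside, z up, x away from the robot (within 0.1 rad), y to the left
- lid: the tin's round metal press lid, 144 mm across. Origin on its axis, level with the top of its rim; z along its axis, up. The rim is a flat ring 11 mm wide, radii 61 to 72 mm, 4 mm thick. Home, its top is 124 mm above the tin's underside and its lower face rests on the tin's bead, a hard stop; at the start the lid's centre is 9 to 12 mm higher
- lid_panel: the thin sunken middle of the lid, a disc of 120 mm, its surface 7.5 mm below the top of the rim; same frame as the lid. Not to be pressed
- rim_near (a point): point on top of the lid's rim, 66.5 mm from its axis, nearest the robot (the lid's -x), the highest at the start. Friction holds the lid where it is left: pressing one place of the rim takes about 10 N, sinks that quarter and raises the opposite one by a ninth as much; the next quarters then still have to be pressed
- rim_far (a point): point on top of the lid's rim, 66.5 mm from its axis, on the far side (+x)
- rim_left (a point): point on top of the lid's rim, 66.5 mm from its axis, on the left (+y)
- rim_right (a point): point on top of the lid's rim, 66.5 mm from its axis, on the right (-y)
- paint_brush: flat paint brush with a red handle, 56x224x13 mm, lying to the left of the tin; leave it
- screwdriver: screwdriver, 186 mm long, 24 mm thick, lying to the right of the tin; leave it
- tin_red: small tin, 76 mm across, 52 mm high, behind on the left; leave it
- parts_tub: cream tub of rivets, 90 mm across, 62 mm high, behind on the right; leave it
- pliers: pliers lying flat, 182 mm long, 12 mm high, on the right; leave them
- tool_chest: wooden tool box bolted to the table at the left, 190x310 mm, walls 100 mm high, its open lid leaning up to 275 mm above the table along its far side; only an obstacle to clear. Origin under the middle of the box

How it is judged (in metres and radians):
On the way, in this order (a step that is already met when the one before it is completed fails the run):
1. the fingertips press the rim at the side nearest the robot (contact force between the fingers and lid above 1 N and x of the grasp point in the frame of tin below -0.052 m), for 0.05 s.
2. they go on round and press the rim at the left or right (contact force between the fingers and lid above 1 N and (y of the grasp point in the frame of tin above 0.052 m or y of the grasp point in the frame of tin below -0.052 m)), for 0.05 s.
3. they press the rim at the far side (contact force between the fingers and lid above 1 N and x of the grasp point in the frame of tin above 0.052 m), for 0.05 s.
4. and come back round by the left or right (all of step 2), for 0.05 s.
At the end, for the whole second after the job is handed in: the lid's rim is home within 2 mm at the near, far, left and right points (no higher than 126 mm above the tin's underside), and the tin stands still and upright on the table (z of each of rim_near, rim_far, rim_left, rim_right in the frame of tin below 0.126 m and height (world z) of tin below 0.004 m and angle between tin's own z axis and vertical below 0.03 rad and linear speed of tin below 0.02 m/s); the robot touches nothing.
It fails at once if the lid cocks: its tilt against the tin exceeds 0.042 rad (one side more than 6 mm above the opposite one) (angle between the z axis of lid and the z axis of tin, either way round above 0.042 rad).
It fails at once if the fingers press on the sunken middle panel (more than 1 N) (contact force between the fingers and lid_panel above 1 N).
It fails at once if the tin is lifted or tipped (height (world z) of tin above 0.01 m or angle between tin's own z axis and vertical above 0.1 rad).
It fails at once if the tin is pushed more than 30 mm from its place (distance of tin from where it was at the start of the episode above 0.03 m).
It fails at once if one of the things around is moved more than 20 mm (distance of any of paint_brush, screwdriver, tin_red, parts_tub, pliers from where it was at the start of the episode above 0.02 m).
It also fails if it takes over 67 s, if anything falls off the work surface, if the arm or the gripper's body presses on something with over 40 N, if the wrist force passes 120 N, or if a joint passes its speed limit or range.

## Working session

There is one attempt and no reset: what is moved stays moved. The work goes in short steps, Python scripts to look and compute and a tool call to move; the robot and the scene stay as the last step left them, time stands still between calls to the robot, and variables do not carry over. Pictures are saved under pics/ and viewed, at most 10 in all, crops included, and the job is handed in when it is done.

Besides the shell and the picture viewer there is one more tool, called after ">>>" in YAML: its name, and indented under it one key for each argument. send_rows: Moves the arm, as the interface text tells. Its arguments: {"type":"object","properties":{"targets":{"type":"array"},"squeeze":{"type":"number"}},"required":["targets"]}

```bash
ls; mkdir -p pics
cat > h.py <<'E'
import numpy as np, cv2
from rig import ctrl
def ray(P,px):
    K=np.array(P["camera_matrix"]);R=np.array(P["R"]);t=np.array(P["t"])
    return -R.T@t, R.T@np.linalg.inv(K)@np.array([px[0],px[1],1.])
def atz(P,px,z):
    c,d=ray(P,px); return c+d*(z-c[2])/d[2]
def tri(P1,a,P2,b):
    c1,d1=ray(P1,a);c2,d2=ray(P2,b)
    s=np.linalg.lstsq(np.c_[d1,-d2],c2-c1,rcond=None)[0]
    p,q=c1+s[0]*d1,c2+s[1]*d2
    return (p+q)/2,np.linalg.norm(p-q)
def proj(P,X):
    v=np.array(P["camera_matrix"])@(np.array(P["R"])@X+np.array(P["t"])); return v[:2]/v[2]
E
python3 - <<'E'
from h import *
np.set_printoptions(precision=1,suppress=True)
P={n:ctrl.capture(n) for n in("scene","top")}
for n in P:
    cv2.imwrite(f"pics/{n}0.png",P[n]["img"][:,:,::-1]); print(n,ray(P[n],(320,200)))
for q in["tin","lid","rim_near","rim_far","rim_left","rim_right"]:
    L={}
    for n in P:
        r=ctrl.landmark_of(q,P[n])
        if r: L[n]=np.array(r[0]["point"]); print(q,n,L[n],round(r[0]["score"],2), atz(P[n],L[n],0 if q=="tin" else 134))
    if len(L)==2: print("  tri",tri(P["scene"],L["scene"],P["top"],L["top"]))
for q in["tool_chest","tin_red","parts_tub","paint_brush","screwdriver","pliers"]:
    r=ctrl.boxes_of(q,P["top"]); print(q,r[:1])
print(ctrl.sense())
E
```

```text
pics
scene (array([-600.1, -573.6,  903.8]), array([ 0.7,  0.4, -0.5]))
top (array([ 359.5,   76.3, 1625.2]), array([ 0.1,  0. , -1. ]))
tin scene [331.7 230.5] 0.88 [507.1  -4.7   0. ]
tin top [348.1 217.6] 0.66 [518.    0.9   0. ]
  tri (array([518.7,   0.8,  -9.2]), np.float64(0.740553883136209))
lid scene [330.4 196. ] 0.64 [510.8  -0.1 134. ]
lid top [350.6 216.3] 0.81 [508.8  -0.1 134. ]
  tri (array([508.9,  -0.5, 135.1]), np.float64(1.048403078642749))
rim_near scene [318.6 207.1] 0.67 [436.    3.4 134. ]
rim_near top [350.3 238.2] 0.91 [445.    0.6 134. ]
  tri (array([443.3,   3.4, 130.2]), np.float64(7.0517521923377915))
rim_far scene [341.1 186.8] 0.74 [578.6  -6.  134. ]
rim_far top [350.2 198.4] 0.83 [561.4   1.1 134. ]
  tri (array([564.2,  -4.9, 140.3]), np.float64(14.648968176304109))
rim_left scene [313.  190.7] 0.74 [516.  67. 134.]
rim_left top [326.9 215.5] 0.76 [510.5  69.  134. ]
  tri (array([511.5,  67.1, 136.1]), np.float64(4.516953980891638))
rim_right scene [346.  199.6] 0.83 [512.6 -55.1 134. ]
rim_right top [373.9 215.8] 0.59 [510.8 -68.  134. ]
  tri (array([507.6, -63. , 139.9]), np.float64(10.226139830022962))
tool_chest []
tin_red [{'extent': [242.8, 154.6, 27.5, 29.2], 'score': 0.93}]
parts_tub [{'extent': [431.4, 151.6, 29.3, 23.8], 'score': 0.78}]
paint_brush [{'extent': [296.6, 193.6, 17.9, 70.0], 'score': 0.88}]
screwdriver [{'extent': [388.0, 204.6, 4.8, 58.9], 'score': 0.64}]
pliers [{'extent': [444.0, 199.8, 27.7, 45.2], 'score': 0.79}]
{'time_s': 1.0, 'joints': array([-1.4,  0.3,  1.5, -0. ,  1.3, -0.2]), 'dq': array([-0.,  0., -0.,  0., -0., -0.]), 'tau': array([ -0. , -41.2, -26. ,  -0. ,   0. ,  -0. ]), 'eef_pos': array([ 205.3, -483.2,  231.3]), 'ee_rot': array([-0. ,  1. ,  0.2, -0. ]), 'force': array([-0.6, -0.7, -0.8]), 'wrist_torque': array([0.1, 0. , 0. ]), 'grip_force': 0.0, 'grip_width': 0.9969131347960912}
```

Run:
```python
from h import *
np.set_printoptions(precision=4,suppress=True)
P=ctrl.capture("top")
im=P["img"][:,:,::-1].copy()
c=np.array([510,0,134.])
big=cv2.resize(im[150:280,230:480],None,fx=3.2,fy=3.2,interpolation=cv2.INTER_CUBIC)
for r,z,col in((72,134,(0,0,255)),(61,134,(0,255,0)),(79,120,(255,0,0))):
    pts=[((proj(P,np.array([c[0]+r*np.cos(a),c[1]+r*np.sin(a),z]))-[230,150]+.5)*3.2) for a in np.linspace(0,6.28,60)]
    for p in pts: cv2.circle(big,(int(p[0]),int(p[1])),1,col,-1)
cv2.imwrite("pics/top_z.png",big)
print(ctrl.sense()["ee_rot"])
```

```text
[ 0.      0.9799  0.1995 -0.    ]
```

View pics/top_z.png

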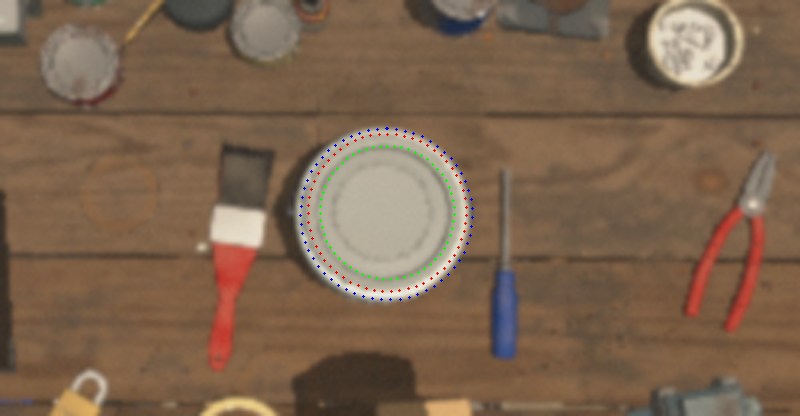

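View pics/scene0.png

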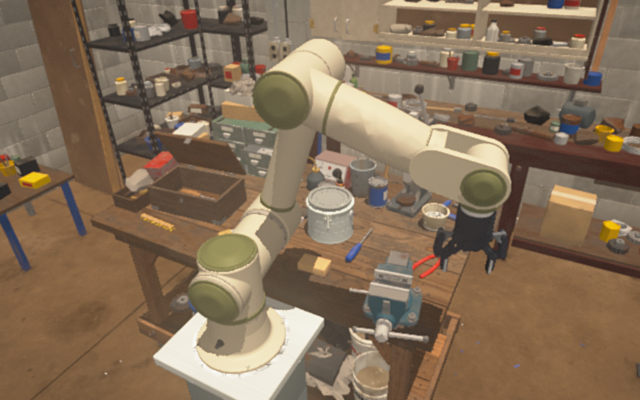

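The overlay shows the tin's bead centred at zoomed pixel (386,213), which matches a lid centre of about (509, 0). The scene view shows a clear path for the arm above the tin.

>>> send_rows:
  targets:
    - [1, 0, 0, 0, 0, 0, 0.134]
    - [1, 0, 0, 0, 0, 0, 0.134]
    - [1, 0, 0, 0, 0, 0, 0.134]
    - [1, 0.0237, -0.0483, 0, 0, 0, 0]
    - [1, 0.0237, -0.0483, 0, 0, 0, 0]
    - [1, 0.0237, -0.0483, 0, 0, 0, 0]
    - [1, 0.0237, -0.0483, 0, 0, 0, 0]
    - [1, 0.0237, -0.0483, 0, 0, 0, 0]
    - [1, 0.0237, -0.0483, 0, 0, 0, 0]
    - [1, 0.0237, -0.0483, 0, 0, 0, 0]
  squeeze: 40

```text
time_s: 2.3
eef_pos: [371.8, -143.6, 231.5]
ee_rot: [0.0, 1.0, -0.0, 0.0]
force: [0.8, 0.5, -0.2]
grip_width: 0.005
grip_force: 0.0
```

>>> send_rows:
  targets:
    - [1, 0.0235, -0.048, 0, 0, 0, 0]
    - [1, 0.0235, -0.048, 0, 0, 0, 0]
    - [1, 0.0235, -0.048, 0.02, 0, 0, 0]
    - [1, 0, 0, 0.04, 0, 0, 0]
    - [1, 0, 0, 0.02, 0, 0, 0]
    - [1, 0, 0, 0.004, 0, 0, 0]
    - [1, 0, 0, 0.002, 0, 0, 0]
    - [1, 0, 0, 0, 0, 0, 0]
    - [1, 0, 0, 0, 0, 0, 0]
    - [1, 0, 0, 0, 0, 0, 0]

```text
time_s: 3.55
eef_pos: [441.9, -1.2, 145.6]
ee_rot: [0.0, 1.0, -0.0, 0.0]
force: [0.0, 0.0, -0.9]
grip_width: 0.001
grip_force: 0.0
```

Run:
```python
from h import *
s=ctrl.sense();print(s["eef_pos"],s["force"])
P=ctrl.capture("scene");im=P["img"][:,:,::-1]
cv2.imwrite("pics/s1.png",cv2.resize(im[140:260,260:420],None,fx=5,fy=5,interpolation=cv2.INTER_CUBIC))
```

```text
[441.94490965  -1.2444184  145.61582231] [ 0.03625671  0.0053163  -0.87013374]
```

View pics/s1.png

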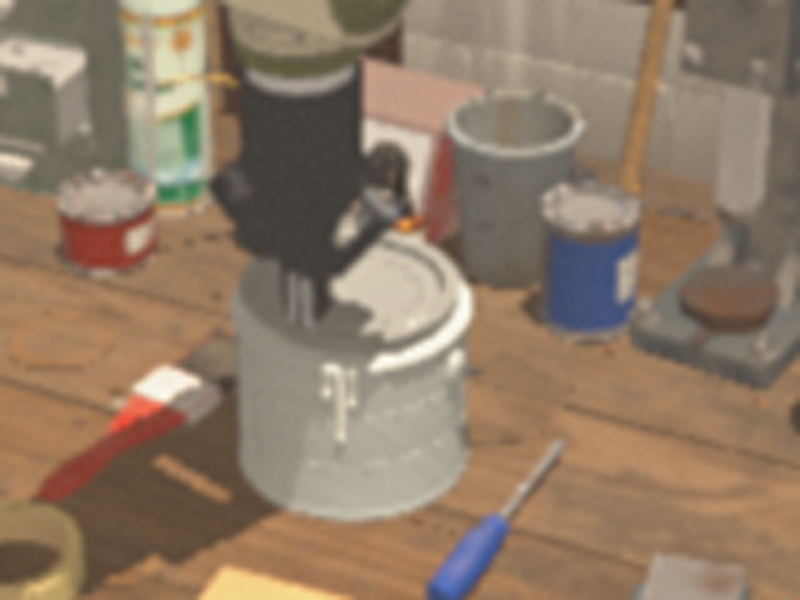

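The shut fingertips at crop pixel (300,320) stand just above the near rim, and nothing around the tin has been disturbed. I'll feel downwards from here.

>>> send_rows:
  targets:
    - [1, 0, 0, 0.003, 0, 0, 0]
    - [1, 0, 0, 0.002, 0, 0, 0]
    - [1, 0, 0, 0.001, 0, 0, 0]
    - [1, 0, 0, 0.001, 0, 0, 0]
    - [1, 0, 0, 0.0005, 0, 0, 0]
    - [1, 0, 0, 0.0005, 0, 0, 0]
    - [1, 0, 0, 0, 0, 0, 0]
    - [1, 0, 0, 0, 0, 0, 0]
    - [1, 0, 0, 0, 0, 0, 0]
    - [1, 0, 0, 0, 0, 0, 0]

```text
time_s: 4.85
eef_pos: [441.8, -1.1, 137.3]
ee_rot: [-0.0, 1.0, -0.0, 0.0]
force: [-0.7, -0.6, -0.1]
grip_width: -0.002
grip_force: 0.0
```

>>> send_rows:
  targets:
    - [1, 0, 0, 0.0005, 0, 0, 0]
    - [1, 0, 0, 0.0005, 0, 0, 0]
    - [1, 0, 0, 0.0005, 0, 0, 0]
    - [1, 0, 0, 0.0005, 0, 0, 0]
    - [1, 0, 0, 0, 0, 0, 0]
    - [1, 0, 0, 0, 0, 0, 0]
    - [1, 0, 0, 0, 0, 0, 0]
    - [1, 0, 0, 0, 0, 0, 0]
    - [1, 0, 0, 0, 0, 0, 0]
    - [1, 0, 0, 0, 0, 0, 0]

```text
time_s: 6.1
eef_pos: [441.8, -1.2, 135.4]
ee_rot: [0.0, 1.0, -0.0, 0.0]
force: [-1.1, 0.8, 4.4]
grip_width: 0.0
grip_force: 2.3
```

>>> send_rows:
  targets:
    - [1, 0, 0, 0.001, 0, 0, 0]
    - [1, 0, 0, 0.001, 0, 0, 0]
    - [1, 0, 0, 0, 0, 0, 0]
    - [1, 0, 0, -0.008, 0, 0, 0]
    - [1, 0.022, -0.023, 0, 0, 0, 0]
    - [1, 0.023, -0.023, 0, 0, 0, 0]
    - [1, 0.022, -0.022, 0, 0, 0, 0]
    - [1, 0, 0, 0.004, 0, 0, 0]
    - [1, 0, 0, 0.002, 0, 0, 0]
    - [1, 0, 0, 0, 0, 0, 0]

```text
time_s: 7.35
eef_pos: [508.3, 66.3, 135.2]
ee_rot: [-0.0, 1.0, -0.0, -0.0]
force: [-0.9, 0.0, 0.8]
grip_width: 0.002
grip_force: 0.0
```

>>> send_rows:
  targets:
    - [1, 0, 0, 0.0005, 0, 0, 0]
    - [1, 0, 0, 0.0005, 0, 0, 0]
    - [1, 0, 0, 0.0005, 0, 0, 0]
    - [1, 0, 0, 0.0005, 0, 0, 0]
    - [1, 0, 0, 0.0005, 0, 0, 0]
    - [1, 0, 0, 0, 0, 0, 0]
    - [1, 0, 0, 0, 0, 0, 0]
    - [1, 0, 0, 0, 0, 0, 0]
    - [1, 0, 0, 0, 0, 0, 0]
    - [1, 0, 0, 0, 0, 0, 0]

```text
time_s: 8.6
eef_pos: [509.1, 66.7, 133.6]
ee_rot: [0.0, 1.0, -0.0, 0.001]
force: [-2.5, -0.9, 8.7]
grip_width: -0.001
grip_force: 3.9
```

>>> send_rows:
  targets:
    - [1, 0, 0, 0.001, 0, 0, 0]
    - [1, 0, 0, 0.0005, 0, 0, 0]
    - [1, 0, 0, 0, 0, 0, 0]
    - [1, 0, 0, -0.009, 0, 0, 0]
    - [1, 0.022, 0.022, 0, 0, 0, 0]
    - [1, 0.023, 0.022, 0, 0, 0, 0]
    - [1, 0.022, 0.023, 0, 0, 0, 0]
    - [1, 0, 0, 0.005, 0, 0, 0]
    - [1, 0, 0, 0.002, 0, 0, 0]
    - [1, 0, 0, 0, 0, 0, 0]

```text
time_s: 9.85
eef_pos: [575.4, 0.5, 133.5]
ee_rot: [-0.0, 1.0, 0.0, -0.0]
force: [-0.1, 0.6, -0.2]
grip_width: 0.002
grip_force: 0.0
```

>>> send_rows:
  targets:
    - [1, 0, 0, 0.0005, 0, 0, 0]
    - [1, 0, 0, 0.0005, 0, 0, 0]
    - [1, 0, 0, 0.0005, 0, 0, 0]
    - [1, 0, 0, 0.0005, 0, 0, 0]
    - [1, 0, 0, 0, 0, 0, 0]
    - [1, 0, 0, 0, 0, 0, 0]
    - [1, 0, 0, 0, 0, 0, 0]
    - [1, 0, 0, 0, 0, 0, 0]
    - [1, 0, 0, 0, 0, 0, 0]
    - [1, 0, 0, 0, 0, 0, 0]

```text
time_s: 11.1
eef_pos: [575.7, 0.2, 132.1]
ee_rot: [-0.0, 1.0, 0.0, 0.0]
force: [-2.9, 1.2, 7.3]
grip_width: 0.003
grip_force: 3.8
```

>>> send_rows:
  targets:
    - [1, 0, 0, 0.001, 0, 0, 0]
    - [1, 0, 0, 0, 0, 0, 0]
    - [1, 0, 0, 0, 0, 0, 0]
    - [1, 0, 0, -0.009, 0, 0, 0]
    - [1, -0.022, 0.022, 0, 0, 0, 0]
    - [1, -0.023, 0.022, 0, 0, 0, 0]
    - [1, -0.022, 0.023, 0, 0, 0, 0]
    - [1, 0, 0, 0.005, 0, 0, 0]
    - [1, 0, 0, 0.002, 0, 0, 0]
    - [1, 0, 0, 0, 0, 0, 0]

```text
time_s: 12.35
eef_pos: [509.3, -67.1, 132.7]
ee_rot: [0.001, 1.0, 0.0, 0.0]
force: [-2.3, -2.5, 4.6]
grip_width: 0.0
grip_force: 2.6
```

>>> send_rows:
  targets:
    - [1, 0, 0, 0.0005, 0, 0, 0]
    - [1, 0, 0, 0.0005, 0, 0, 0]
    - [1, 0, 0, 0.0005, 0, 0, 0]
    - [1, 0, 0, 0.0005, 0, 0, 0]
    - [1, 0, 0, 0, 0, 0, 0]
    - [1, 0, 0, 0, 0, 0, 0]
    - [1, 0, 0, 0, 0, 0, 0]
    - [1, 0, 0, 0, 0, 0, 0]
    - [1, 0, 0, 0, 0, 0, 0]
    - [1, 0, 0, 0, 0, 0, 0]

```text
time_s: 13.6
eef_pos: [509.5, -67.1, 131.1]
ee_rot: [0.001, 1.0, 0.001, 0.0]
force: [-3.2, -3.4, 7.7]
grip_width: -0.003
grip_force: 3.9
```

>>> send_rows:
  targets:
    - [1, 0, 0, -0.008, 0, 0, 0]
    - [1, -0.022, -0.022, 0, 0, 0, 0]
    - [1, -0.023, -0.022, 0, 0, 0, 0]
    - [1, -0.022, -0.023, 0, 0, 0, 0]
    - [1, 0, 0, 0.005, 0, 0, 0]
    - [1, 0, 0, 0.0015, 0, 0, 0]
    - [1, 0, 0, 0.001, 0, 0, 0]
    - [1, 0, 0, 0.0005, 0, 0, 0]
    - [1, 0, 0, 0.0005, 0, 0, 0]
    - [1, 0, 0, 0, 0, 0, 0]

```text
time_s: 14.85
eef_pos: [442.2, -0.1, 130.1]
ee_rot: [-0.001, 1.0, -0.0, -0.0]
force: [-4.4, 4.7, 8.1]
grip_width: 0.0
grip_force: 4.1
```

>>> send_rows:
  targets:
    - [1, 0, 0, -0.008, 0, 0, 0]
    - [1, 0.022, -0.022, 0, 0, 0, 0]
    - [1, 0.023, -0.022, 0, 0, 0, 0]
    - [1, 0.022, -0.023, 0, 0, 0, 0]
    - [1, 0, 0, 0.005, 0, 0, 0]
    - [1, 0, 0, 0.0015, 0, 0, 0]
    - [1, 0, 0, 0.001, 0, 0, 0]
    - [1, 0, 0, 0.0005, 0, 0, 0]
    - [1, 0, 0, 0.0005, 0, 0, 0]
    - [1, 0, 0, 0, 0, 0, 0]

```text
time_s: 16.1
eef_pos: [509.1, 66.5, 130.4]
ee_rot: [-0.0, 1.0, -0.0, 0.001]
force: [-0.5, 2.9, 8.3]
grip_width: 0.0
grip_force: 3.9
```

>>> send_rows:
  targets:
    - [1, 0, 0, -0.008, 0, 0, 0]
    - [1, 0.022, 0.022, 0, 0, 0, 0]
    - [1, 0.023, 0.022, 0, 0, 0, 0]
    - [1, 0.022, 0.023, 0, 0, 0, 0]
    - [1, 0, 0, 0.005, 0, 0, 0]
    - [1, 0, 0, 0.0015, 0, 0, 0]
    - [1, 0, 0, 0.001, 0, 0, 0]
    - [1, 0, 0, 0.0005, 0, 0, 0]
    - [1, 0, 0, 0.0005, 0, 0, 0]
    - [1, 0, 0, 0, 0, 0, 0]

```text
time_s: 17.35
eef_pos: [575.7, -0.2, 130.1]
ee_rot: [0.001, 1.0, 0.0, 0.001]
force: [-0.9, -4.9, 7.2]
grip_width: -0.003
grip_force: 3.9
```

>>> send_rows:
  targets:
    - [1, 0, 0, -0.008, 0, 0, 0]
    - [1, -0.022, 0.022, 0, 0, 0, 0]
    - [1, -0.023, 0.022, 0, 0, 0, 0]
    - [1, -0.022, 0.023, 0, 0, 0, 0]
    - [1, 0, 0, 0.005, 0, 0, 0]
    - [1, 0, 0, 0.0015, 0, 0, 0]
    - [1, 0, 0, 0.001, 0, 0, 0]
    - [1, 0, 0, 0.0005, 0, 0, 0]
    - [1, 0, 0, 0.0005, 0, 0, 0]
    - [1, 0, 0, 0, 0, 0, 0]

```text
time_s: 18.6
eef_pos: [509.3, -66.6, 129.0]
ee_rot: [0.0, 1.0, 0.001, 0.0]
force: [-3.0, -0.5, 7.9]
grip_width: -0.002
grip_force: 3.9
```

>>> send_rows:
  targets:
    - [1, 0, 0, -0.008, 0, 0, 0]
    - [1, -0.022, -0.022, 0, 0, 0, 0]
    - [1, -0.023, -0.022, 0, 0, 0, 0]
    - [1, -0.022, -0.023, 0, 0, 0, 0]
    - [1, 0, 0, 0.005, 0, 0, 0]
    - [1, 0, 0, 0.0015, 0, 0, 0]
    - [1, 0, 0, 0.001, 0, 0, 0]
    - [1, 0, 0, 0.001, 0, 0, 0]
    - [1, 0, 0, 0.0005, 0, 0, 0]
    - [1, 0, 0, 0, 0, 0, 0]

```text
time_s: 19.85
eef_pos: [442.4, -0.4, 127.8]
ee_rot: [-0.0, 1.0, -0.0, 0.0]
force: [-3.5, 2.8, 8.2]
grip_width: 0.0
grip_force: 4.1
```

>>> send_rows:
  targets:
    - [1, 0, 0, -0.008, 0, 0, 0]
    - [1, 0.022, -0.022, 0, 0, 0, 0]
    - [1, 0.023, -0.022, 0, 0, 0, 0]
    - [1, 0.022, -0.023, 0, 0, 0, 0]
    - [1, 0, 0, 0.005, 0, 0, 0]
    - [1, 0, 0, 0.0015, 0, 0, 0]
    - [1, 0, 0, 0.001, 0, 0, 0]
    - [1, 0, 0, 0.0005, 0, 0, 0]
    - [1, 0, 0, 0.0005, 0, 0, 0]
    - [1, 0, 0, 0, 0, 0, 0]

```text
time_s: 21.1
eef_pos: [509.7, 66.7, 128.2]
ee_rot: [-0.001, 1.0, -0.001, 0.002]
force: [2.1, 5.5, 7.8]
grip_width: -0.0
grip_force: 4.1
```

>>> send_rows:
  targets:
    - [1, 0, 0, -0.008, 0, 0, 0]
    - [1, 0.022, 0.022, 0, 0, 0, 0]
    - [1, 0.023, 0.022, 0, 0, 0, 0]
    - [1, 0.022, 0.023, 0, 0, 0, 0]
    - [1, 0, 0, 0.005, 0, 0, 0]
    - [1, 0, 0, 0.0015, 0, 0, 0]
    - [1, 0, 0, 0.001, 0, 0, 0]
    - [1, 0, 0, 0.0005, 0, 0, 0]
    - [1, 0, 0, 0.0005, 0, 0, 0]
    - [1, 0, 0, 0, 0, 0, 0]

```text
time_s: 22.35
eef_pos: [576.2, -0.9, 128.0]
ee_rot: [0.001, 1.0, 0.0, 0.002]
force: [1.5, -5.7, 8.3]
grip_width: 0.003
grip_force: 4.0
```

>>> send_rows:
  targets:
    - [1, 0, 0, -0.008, 0, 0, 0]
    - [1, -0.022, 0.022, 0, 0, 0, 0]
    - [1, -0.023, 0.022, 0, 0, 0, 0]
    - [1, -0.022, 0.023, 0, 0, 0, 0]
    - [1, 0, 0, 0.005, 0, 0, 0]
    - [1, 0, 0, 0.0015, 0, 0, 0]
    - [1, 0, 0, 0.001, 0, 0, 0]
    - [1, 0, 0, 0.0005, 0, 0, 0]
    - [1, 0, 0, 0.0005, 0, 0, 0]
    - [1, 0, 0, 0, 0, 0, 0]

```text
time_s: 23.6
eef_pos: [509.0, -66.7, 126.4]
ee_rot: [0.0, 1.0, 0.001, -0.0]
force: [-3.7, -2.1, 7.5]
grip_width: -0.003
grip_force: 4.0
```

>>> send_rows:
  targets:
    - [1, 0, 0, -0.008, 0, 0, 0]
    - [1, -0.022, -0.022, 0, 0, 0, 0]
    - [1, -0.023, -0.022, 0, 0, 0, 0]
    - [1, -0.022, -0.023, 0, 0, 0, 0]
    - [1, 0, 0, 0.005, 0, 0, 0]
    - [1, 0, 0, 0.0015, 0, 0, 0]
    - [1, 0, 0, 0.001, 0, 0, 0]
    - [1, 0, 0, 0.001, 0, 0, 0]
    - [1, 0, 0, 0.0005, 0, 0, 0]
    - [1, 0, 0, 0, 0, 0, 0]

```text
time_s: 24.85
eef_pos: [442.5, -0.5, 125.4]
ee_rot: [-0.0, 1.0, -0.0, 0.0]
force: [-2.5, 3.4, 8.3]
grip_width: -0.001
grip_force: 4.1
```

>>> send_rows:
  targets:
    - [1, 0, 0, -0.008, 0, 0, 0]
    - [1, 0.022, -0.022, 0, 0, 0, 0]
    - [1, 0.023, -0.022, 0, 0, 0, 0]
    - [1, 0.022, -0.023, 0, 0, 0, 0]
    - [1, 0, 0, 0.005, 0, 0, 0]
    - [1, 0, 0, 0.0015, 0, 0, 0]
    - [1, 0, 0, 0.001, 0, 0, 0]
    - [1, 0, 0, 0.0005, 0, 0, 0]
    - [1, 0, 0, 0.0005, 0, 0, 0]
    - [1, 0, 0, 0, 0, 0, 0]

```text
time_s: 26.1
eef_pos: [509.6, 66.7, 125.6]
ee_rot: [-0.001, 1.0, -0.001, 0.002]
force: [1.5, 4.3, 8.3]
grip_width: 0.003
grip_force: 4.1
```

>>> send_rows:
  targets:
    - [1, 0, 0, -0.008, 0, 0, 0]
    - [1, 0.022, 0.022, 0, 0, 0, 0]
    - [1, 0.023, 0.022, 0, 0, 0, 0]
    - [1, 0.022, 0.023, 0, 0, 0, 0]
    - [1, 0, 0, 0.005, 0, 0, 0]
    - [1, 0, 0, 0.0015, 0, 0, 0]
    - [1, 0, 0, 0.001, 0, 0, 0]
    - [1, 0, 0, 0.0005, 0, 0, 0]
    - [1, 0, 0, 0.0005, 0, 0, 0]
    - [1, 0, 0, 0, 0, 0, 0]

```text
time_s: 27.35
eef_pos: [576.2, -0.9, 125.4]
ee_rot: [0.001, 1.0, 0.0, 0.002]
force: [1.4, -5.6, 7.7]
grip_width: -0.0
grip_force: 3.9
```

>>> send_rows:
  targets:
    - [1, 0, 0, -0.008, 0, 0, 0]
    - [1, -0.022, 0.022, 0, 0, 0, 0]
    - [1, -0.023, 0.022, 0, 0, 0, 0]
    - [1, -0.022, 0.023, 0, 0, 0, 0]
    - [1, 0, 0, 0.005, 0, 0, 0]
    - [1, 0, 0, 0.0015, 0, 0, 0]
    - [1, 0, 0, 0.001, 0, 0, 0]
    - [1, 0, 0, 0.0005, 0, 0, 0]
    - [1, 0, 0, 0.0005, 0, 0, 0]
    - [1, 0, 0, 0, 0, 0, 0]

```text
time_s: 28.6
eef_pos: [508.9, -66.7, 123.8]
ee_rot: [0.0, 1.0, 0.001, -0.0]
force: [-5.2, -2.1, 7.7]
grip_width: 0.002
grip_force: 4.0
```

>>> send_rows:
  targets:
    - [1, 0, 0, -0.008, 0, 0, 0]
    - [1, -0.022, -0.022, 0, 0, 0, 0]
    - [1, -0.023, -0.022, 0, 0, 0, 0]
    - [1, -0.022, -0.023, 0, 0, 0, 0]
    - [1, 0, 0, 0.005, 0, 0, 0]
    - [1, 0, 0, 0.0015, 0, 0, 0]
    - [1, 0, 0, 0.001, 0, 0, 0]
    - [1, 0, 0, 0.001, 0, 0, 0]
    - [1, 0, 0, 0.0005, 0, 0, 0]
    - [1, 0, 0, 0, 0, 0, 0]

```text
time_s: 29.85
eef_pos: [442.6, -0.5, 123.1]
ee_rot: [-0.0, 1.0, -0.0, 0.0]
force: [-2.6, 1.9, 11.9]
grip_width: -0.006
grip_force: 5.5
```

>>> send_rows:
  targets:
    - [1, 0, 0, -0.008, 0, 0, 0]
    - [1, 0.022, -0.022, 0, 0, 0, 0]
    - [1, 0.023, -0.022, 0, 0, 0, 0]
    - [1, 0.022, -0.023, 0, 0, 0, 0]
    - [1, 0, 0, 0.005, 0, 0, 0]
    - [1, 0, 0, 0.0015, 0, 0, 0]
    - [1, 0, 0, 0.001, 0, 0, 0]
    - [1, 0, 0, 0.0005, 0, 0, 0]
    - [1, 0, 0, 0.0005, 0, 0, 0]
    - [1, 0, 0, 0, 0, 0, 0]

```text
time_s: 31.1
eef_pos: [509.7, 66.7, 123.2]
ee_rot: [-0.001, 1.0, -0.001, 0.002]
force: [1.8, 6.0, 9.3]
grip_width: 0.001
grip_force: 4.8
```

>>> send_rows:
  targets:
    - [1, 0, 0, -0.008, 0, 0, 0]
    - [1, 0.022, 0.022, 0, 0, 0, 0]
    - [1, 0.023, 0.022, 0, 0, 0, 0]
    - [1, 0.022, 0.023, 0, 0, 0, 0]
    - [1, 0, 0, 0.005, 0, 0, 0]
    - [1, 0, 0, 0.0015, 0, 0, 0]
    - [1, 0, 0, 0.001, 0, 0, 0]
    - [1, 0, 0, 0.0005, 0, 0, 0]
    - [1, 0, 0, 0.0005, 0, 0, 0]
    - [1, 0, 0, 0, 0, 0, 0]

```text
time_s: 32.35
eef_pos: [576.3, -1.0, 123.0]
ee_rot: [0.001, 1.0, 0.0, 0.002]
force: [1.9, -5.5, 9.1]
grip_width: 0.006
grip_force: 4.5
```

>>> send_rows:
  targets:
    - [1, 0, 0, -0.008, 0, 0, 0]
    - [1, -0.022, 0.022, 0, 0, 0, 0]
    - [1, -0.023, 0.022, 0, 0, 0, 0]
    - [1, -0.022, 0.023, 0, 0, 0, 0]
    - [1, 0, 0, 0.005, 0, 0, 0]
    - [1, 0, 0, 0.0015, 0, 0, 0]
    - [1, 0, 0, 0.001, 0, 0, 0]
    - [1, 0, 0, 0.001, 0, 0, 0]
    - [1, 0, 0, 0.0005, 0, 0, 0]
    - [1, 0, 0, 0, 0, 0, 0]

```text
time_s: 33.6
eef_pos: [509.1, -66.9, 121.6]
ee_rot: [0.001, 1.0, 0.001, 0.0]
force: [-7.5, -4.3, 14.3]
grip_width: 0.001
grip_force: 7.3
```

>>> send_rows:
  targets:
    - [1, 0, 0, -0.008, 0, 0, 0]
    - [1, -0.022, -0.022, 0, 0, 0, 0]
    - [1, -0.023, -0.022, 0, 0, 0, 0]
    - [1, -0.022, -0.023, 0, 0, 0, 0]
    - [1, 0, 0, 0.005, 0, 0, 0]
    - [1, 0, 0, 0.0015, 0, 0, 0]
    - [1, 0, 0, 0.001, 0, 0, 0]
    - [1, 0, 0, 0.001, 0, 0, 0]
    - [1, 0, 0, 0.0005, 0, 0, 0]
    - [1, 0, 0, 0, 0, 0, 0]

```text
time_s: 34.85
eef_pos: [442.1, 0.2, 120.3]
ee_rot: [-0.001, 1.0, -0.0, -0.0]
force: [-9.6, 5.7, 20.7]
grip_width: 0.003
grip_force: 10.2
```

Run:
```python
from h import *
np.set_printoptions(precision=1,suppress=True)
P={n:ctrl.capture(n) for n in("scene","top")}
s=ctrl.sense();print(s["eef_pos"],s["force"])
im=P["scene"]["img"][:,:,::-1]
cv2.imwrite("pics/s2.png",cv2.resize(im[140:260,260:420],None,fx=5,fy=5,interpolation=cv2.INTER_CUBIC))
for q in["tin","lid","rim_near","rim_far","rim_left","rim_right"]:
    for n in P:
        r=ctrl.landmark_of(q,P[n])
        if r: print(q,n,r[0]["point"],r[0]["score"],atz(P[n],r[0]["point"],0 if q=="tin" else 124))
```

```text
[442.1   0.2 120.3] [-9.4  5.7 19.5]
tin scene [331.6, 231.5] 0.74 [501.9  -7.    0. ]
tin top [348.0, 215.3] 0.94 [525.3   1.3   0. ]
lid scene [331.3, 200.4] 0.81 [502.3  -7.5 124. ]
lid top [348.4, 215.3] 0.74 [512.7   5.8 124. ]
rim_near scene [316.9, 209.1] 0.81 [437.   10.3 124. ]
rim_far scene [338.4, 189.2] 0.96 [575.7   2.6 124. ]
rim_far top [349.1, 195.1] 0.97 [572.6   3.9 124. ]
rim_left scene [308.9, 191.7] 0.55 [518.9  84.6 124. ]
rim_left top [324.2, 216.0] 0.6 [510.   76.8 124. ]
rim_right scene [346.8, 201.6] 0.96 [517.2 -55.8 124. ]
rim_right top [370.2, 216.6] 0.76 [509.4 -58.1 124. ]
```

View pics/s2.png

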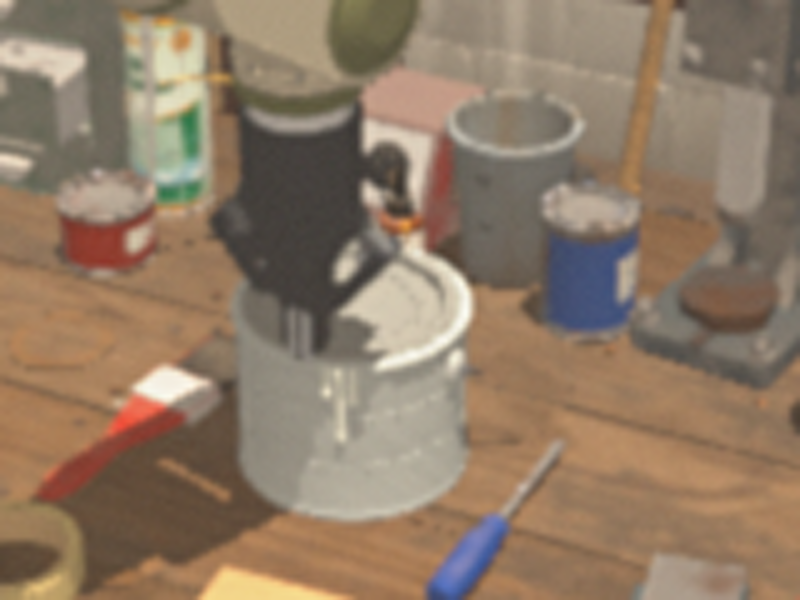

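The lid now sits down flush: the fingertips are on the near rim at crop pixel (300,352), and the tin and its neighbours haven't moved. I'll finish this lap with a firm press at the left, far and right.

>>> send_rows:
  targets:
    - [1, 0, 0, -0.008, 0, 0, 0]
    - [1, 0.022, -0.022, 0, 0, 0, 0]
    - [1, 0.023, -0.022, 0, 0, 0, 0]
    - [1, 0.022, -0.023, 0, 0, 0, 0]
    - [1, 0, 0, 0.004, 0, 0, 0]
    - [1, 0, 0, 0.001, 0, 0, 0]
    - [1, 0, 0, 0.001, 0, 0, 0]
    - [1, 0, 0, 0.001, 0, 0, 0]
    - [1, 0, 0, 0, 0, 0, 0]
    - [1, 0, 0, 0, 0, 0, 0]

```text
time_s: 36.8
eef_pos: [510.1, 66.8, 121.9]
ee_rot: [-0.001, 1.0, -0.001, 0.002]
force: [1.0, 6.2, 11.6]
grip_width: -0.001
grip_force: 6.1
```

>>> send_rows:
  targets:
    - [1, 0, 0, -0.008, 0, 0, 0]
    - [1, 0.022, 0.022, 0, 0, 0, 0]
    - [1, 0.023, 0.022, 0, 0, 0, 0]
    - [1, 0.022, 0.023, 0, 0, 0, 0]
    - [1, 0, 0, 0.004, 0, 0, 0]
    - [1, 0, 0, 0.001, 0, 0, 0]
    - [1, 0, 0, 0.001, 0, 0, 0]
    - [1, 0, 0, 0.001, 0, 0, 0]
    - [1, 0, 0, 0.0005, 0, 0, 0]
    - [1, 0, 0, 0, 0, 0, 0]

```text
time_s: 38.05
eef_pos: [575.7, -0.1, 122.2]
ee_rot: [0.001, 1.0, 0.0, 0.001]
force: [-3.1, -1.9, 11.3]
grip_width: -0.002
grip_force: 5.3
```

>>> send_rows:
  targets:
    - [1, 0, 0, -0.008, 0, 0, 0]
    - [1, -0.022, 0.022, 0, 0, 0, 0]
    - [1, -0.023, 0.022, 0, 0, 0, 0]
    - [1, -0.022, 0.023, 0, 0, 0, 0]
    - [1, 0, 0, 0.004, 0, 0, 0]
    - [1, 0, 0, 0.001, 0, 0, 0]
    - [1, 0, 0, 0.001, 0, 0, 0]
    - [1, 0, 0, 0.001, 0, 0, 0]
    - [1, 0, 0, 0.0005, 0, 0, 0]
    - [1, 0, 0, 0, 0, 0, 0]

```text
time_s: 39.3
eef_pos: [509.4, -66.6, 122.1]
ee_rot: [-0.0, 1.0, 0.0, 0.001]
force: [-1.3, 2.7, 7.8]
grip_width: 0.0
grip_force: 3.8
```

>>> send_rows:
  targets:
    - [1, 0, 0, 0.0005, 0, 0, 0]
    - [1, 0, 0, 0.0005, 0, 0, 0]
    - [1, 0, 0, 0.0005, 0, 0, 0]
    - [1, 0, 0, 0.0005, 0, 0, 0]
    - [1, 0, 0, 0.0005, 0, 0, 0]
    - [1, 0, 0, 0, 0, 0, 0]
    - [1, 0, 0, 0, 0, 0, 0]
    - [1, 0, 0, 0, 0, 0, 0]
    - [1, 0, 0, 0, 0, 0, 0]
    - [1, 0, 0, 0, 0, 0, 0]

```text
time_s: 40.55
eef_pos: [509.8, -66.7, 120.8]
ee_rot: [0.0, 1.0, 0.0, 0.002]
force: [-3.4, 4.3, 17.7]
grip_width: -0.003
grip_force: 8.7
```

>>> send_rows:
  targets:
    - [1, 0, 0, -0.008, 0, 0, 0]
    - [1, -0.022, -0.022, 0, 0, 0, 0]
    - [1, -0.023, -0.022, 0, 0, 0, 0]
    - [1, -0.022, -0.023, 0, 0, 0, 0]
    - [1, 0, 0, 0.005, 0, 0, 0]
    - [1, 0, 0, 0.001, 0, 0, 0]
    - [1, 0, 0, 0.001, 0, 0, 0]
    - [1, 0, 0, 0.001, 0, 0, 0]
    - [1, 0, 0, 0, 0, 0, 0]
    - [1, 0, 0, 0, 0, 0, 0]

```text
time_s: 41.8
eef_pos: [441.8, -0.0, 120.1]
ee_rot: [-0.001, 1.0, -0.0, -0.001]
force: [-12.5, 5.3, 25.4]
grip_width: -0.001
grip_force: 12.6
```

>>> send_rows:
  targets:
    - [1, 0, 0, -0.008, 0, 0, 0]
    - [1, 0.022, -0.022, 0, 0, 0, 0]
    - [1, 0.023, -0.022, 0, 0, 0, 0]
    - [1, 0.022, -0.023, 0, 0, 0, 0]
    - [1, 0, 0, 0.005, 0, 0, 0]
    - [1, 0, 0, 0.001, 0, 0, 0]
    - [1, 0, 0, 0.001, 0, 0, 0]
    - [1, 0, 0, 0.001, 0, 0, 0]
    - [1, 0, 0, 0.001, 0, 0, 0]
    - [1, 0, 0, 0, 0, 0, 0]

```text
time_s: 43.05
eef_pos: [511.0, 67.1, 120.3]
ee_rot: [-0.001, 1.0, -0.001, 0.004]
force: [0.7, 8.9, 20.0]
grip_width: 0.002
grip_force: 9.9
```

>>> send_rows:
  targets:
    - [1, 0, 0, -0.008, 0, 0, 0]
    - [1, 0.022, 0.022, 0, 0, 0, 0]
    - [1, 0.023, 0.022, 0, 0, 0, 0]
    - [1, 0.022, 0.023, 0, 0, 0, 0]
    - [1, 0, 0, 0.005, 0, 0, 0]
    - [1, 0, 0, 0.001, 0, 0, 0]
    - [1, 0, 0, 0.001, 0, 0, 0]
    - [1, 0, 0, 0.001, 0, 0, 0]
    - [1, 0, 0, 0.0005, 0, 0, 0]
    - [1, 0, 0, 0, 0, 0, 0]

```text
time_s: 44.3
eef_pos: [577.8, -2.3, 120.4]
ee_rot: [0.002, 1.0, -0.0, 0.004]
force: [3.0, -7.3, 18.8]
grip_width: 0.002
grip_force: 9.3
```

>>> send_rows:
  targets:
    - [1, 0, 0, -0.008, 0, 0, 0]
    - [1, -0.022, 0.022, 0, 0, 0, 0]
    - [1, -0.023, 0.022, 0, 0, 0, 0]
    - [1, -0.022, 0.023, 0, 0, 0, 0]
    - [1, 0, 0, 0.005, 0, 0, 0]
    - [1, 0, 0, 0.001, 0, 0, 0]
    - [1, 0, 0, 0.001, 0, 0, 0]
    - [1, 0, 0, 0.001, 0, 0, 0]
    - [1, 0, 0, 0, 0, 0, 0]
    - [1, 0, 0, 0, 0, 0, 0]

```text
time_s: 45.55
eef_pos: [508.4, -68.3, 120.0]
ee_rot: [0.002, 1.0, 0.001, -0.0]
force: [-16.8, -7.1, 33.5]
grip_width: -0.0
grip_force: 16.3
```

>>> send_rows:
  targets:
    - [1, 0, 0, -0.004, 0, 0, 0]
    - [1, 0, 0, -0.006, 0, 0, 0]
    - [1, 0, 0, -0.02, 0, 0, 0]
    - [1, 0, 0, -0.03, 0, 0, 0]
    - [1, 0, 0, -0.03, 0, 0, 0]
    - [1, 0, 0.03, 0, 0, 0, 0]
    - [1, 0, 0.04, 0, 0, 0, 0]
    - [1, 0, 0.04, 0, 0, 0, 0]
    - [1, 0, 0.03, 0, 0, 0, 0]
    - [1, 0, 0, 0, 0, 0, 0]

```text
time_s: 46.8
eef_pos: [508.6, -208.2, 206.5]
ee_rot: [-0.0, 1.0, -0.001, -0.0]
force: [0.1, 1.1, -0.5]
grip_width: -0.0
grip_force: 0.0
```

Run:
```python
from h import *
np.set_printoptions(precision=1,suppress=True)
P={n:ctrl.capture(n) for n in("scene","top")}
s=ctrl.sense();print(s["eef_pos"],s["force"])
im=P["scene"]["img"][:,:,::-1]
cv2.imwrite("pics/s3.png",cv2.resize(im[140:260,260:420],None,fx=5,fy=5,interpolation=cv2.INTER_CUBIC))
for q in["lid","rim_near","rim_far","rim_left","rim_right"]:
    L=[ctrl.landmark_of(q,P[n]) for n in P]
    if all(L): print(q,tri(P["scene"],L[0][0]["point"],P["top"],L[1][0]["point"]))
```

```text
[ 508.8 -206.4  206.8] [-0.2 -0.1 -0.2]
rim_near (array([438.6,   4.3, 128.5]), np.float64(9.974994584633556))
rim_far (array([572.5,   1.6, 114.6]), np.float64(17.155183816657875))
rim_left (array([517.3,  70.6, 119.6]), np.float64(11.343753502592937))
```

View pics/s3.png

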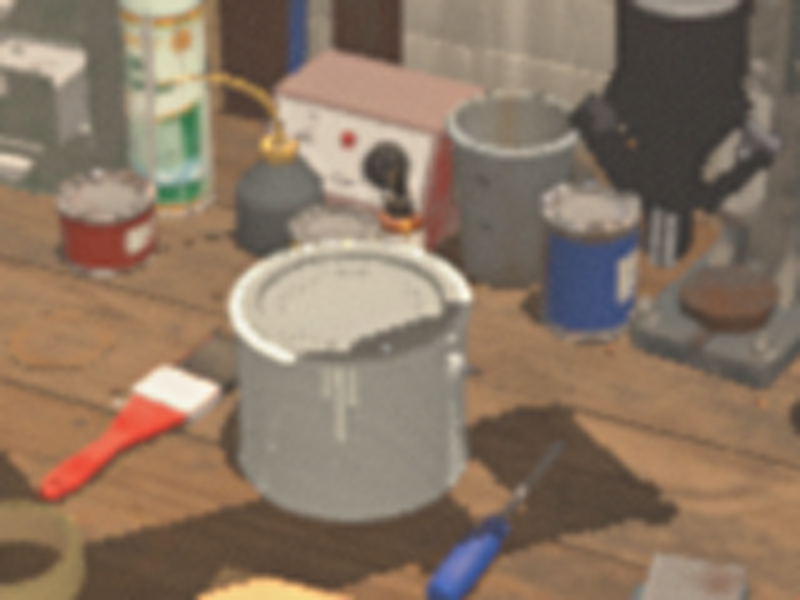

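The lid sits flush and level all round, with its rim ellipse centred at crop pixel (350,300). The tin is upright in its place and the gripper is clear on the right.

```bash
python3 -c "
from rig import ctrl
print(ctrl.finish_job())"
```

```text
the job is handed in; nothing more can be done
None
```

I pressed the lid down in seven laps round the rim until near, left, far and right all hit the stop; in the last picture it sits flush with nothing around it moved, and I handed the job in at about 47 s without seeing a verdict.

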